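Seat a culture dish in the V-stop of a lit stage and close the retaining arm

ROBOT

A 6-joint arm with a two-finger parallel gripper is mounted at the origin on a cart in front of the work surface, level with it; the furniture and walls round the work are solid. World frame = base frame: x ahead of the robot, y to its left, z up, the work surface at z = 0. Lengths are in m, angles in rad, forces in N, time in s.
With the tool pointing down it reaches from about 0.3 to 0.85 m from the base axis. Payload 5.4 kg.
Tool frame: the origin (TCP) lies midway between the tips of the shut fingers; the grasp point (between the pads) lies robot.hold_point_z behind it (robot.hold_point_z is the distance from the TCP to the grasp point, in m); z points along the fingers, y is the line along which they close (so a half turn about z gives the same grasp; the last joint's range is limited). The gripper opens to 85 mm and grips with 20 to 120 N. Pads are 22 mm wide; open, the fingers measure 114 mm over their backs; the gripper's body (76 mm by 85 mm) begins 54 mm behind the grasp point. The pads swing forward as they close: fully open they stand 13 mm farther back than shut.
Start: joints at [-1.457, 0.158, 1.597, -0, 1.386, -0.21], TCP at [0.183, -0.545, 0.231] pointing down, gripper open.
Joint ranges: [-2.91, 2.91], [-0.94, 2.29], [0.18, 2.7], [-1.29, 4.43], [0.17, 2.64], [-3, 3]. Speed limits (rad/s): [2.57, 2.57, 3.14, 3.14, 3.14, 3.14].

INTERFACE

Orientations are given as a rotation vector (axis times angle).
In Python, from bench import robot, optics, workorder gives the robot as it stands. The module is installed in compiled form; this text tells all that it offers.
- The arm moves only by the tool move_arm, never from a script. Its argument "deltas" is a list of rows, each an object with "linear": the shift along the tool's x, y, z in m, a list of three; "twist": the turn, a rotation vector about the tool's x, y, z in rad, a list of three. A call has 1 to 12 rows; each row is the pose to reach, as a shift and turn from the pose commanded when the call began, along the tool's axes at that moment; what a row does not reach only later rows make up. A row lasts 1/8 s, in which the tool goes at most 62.5 mm and 10.7 degrees, less where a joint would pass 70% of its speed; a pose out of reach is approached as far as the arm can. A call with a gripper value outside its range is refused whole. "gripper" is the finger opening in m, from 0 to 0.0854, set as the call begins (left out, the last holds). The fingers move at their own pace and stop on an object; "newtons" is the grip in N (left out, the last holds). Time passes only in rows, so rows that repeat a pose let the fingers close. It gives the time, the measured TCP pose, the force, the opening and the grip force at its end, in the units of the state.
- robot.read_state(): the state, without advancing time (a new reading comes with each control period).
- optics.read_camera(name): name is "scene" or "top" or "wrist"; returns (picture, depth): 420x560x3 uint8, blue, green, red; 420x560 float32, m along the optical axis (not along the pixel's ray), 0 where there is no reading.
- optics.get_calibration(name): a dict with "camera_matrix" (3x3 intrinsics, pixels), "extrinsics" (4x4, takes a point from camera to world coordinates). Camera axes: x right, y down, z forward; pixel columns grow to the right and rows downward; lengths in m; the calibration is good to about 2 mm. A picture is of the moment at which its call begins: read the wrist's pose just before it. get_calibration takes no time and is no camera call; for the wrist camera it gives the pose at the moment of the call.
- workorder.close_job(): hands the job in; it is judged then, once.
The state is a dict: "t": time; "joint_positions": joint angles; "joint_vel": joint speeds; "tau": joint torques, N m; "ee_pos": TCP position; "orientation": TCP orientation; "ft_force": force on the tool from outside, world axes, zero at the start; "moment": the same for the moment, N m; "finger_gap": finger opening in m; "finger_force": force on a finger pad.
Only numpy, scipy, OpenCV 4.12 (cv2) and the standard library are available. Lean on these libraries where they do the work, as an engineer would, in place of code of your own. Each camera call takes 0.05 s, during which the arm holds its last target. There are 200 camera calls.

TASK

Load the lidded petri dish that stands on the lit stage without picking it up, so that its contents are not shaken: with the fingertips, gently push it along the stage plate until it sits fully home in the V-shaped stop, centred over the round light window, and gently push the peg of the retaining arm to swing the arm round until its pad rests against the dish. Grip nothing, do not lift or tip the dish, and leave the vial on the stage, and the spare dish and the objective can beside it, where they are.

Things in the scene. Friction and masses are not known exactly. Their poses are not given: they have to be found in the camera images.
- lit_stage: fixed white box 260 x 260 x 40 mm with a flat dark stage plate on top. Origin at the centre of its underside; x points to the V-stop (away from the robot), y to the left (the arm's pivot side), z up. A white disc 69 mm across with a metal rim, flush in the plate, is the light window. A gas cylinder 0.5 m tall stands behind its left rear corner (front of it at x 0.63, y 0.06 to 0.22)
- dish_seat (a point): centre of the light window on the plate's top face, 40 mm above the worktop and 50 mm ahead (+x) of the box's centre; axes as the lit stage. Here the centre of the dish's underside lies when it is fully home
- stop_apex (a point): inner corner of the V-stop, on the plate, 42 mm ahead of the seat. The V-stop is a metal block 11 mm high, open towards -x: its two faces run back from this corner at 45 degrees to x, to free ends 30 mm left and right, 13 mm ahead of the seat, and are 9 mm thick. A dish is home when it touches both faces
- dish: clear lidded petri dish on the stage plate, 60 mm across the lid, 14 mm high; what is felt in contact is 56 mm across and 12 mm high; 22 to 50 g, friction about 0.6. Origin at the centre of its underside, z up; starts 70 to 118 mm behind the seat (-x) and 10 to 85 mm to its right (-y)
- retaining_arm (a joint): swing angle of the retaining arm, rad: 0 when its pad touches a dish that is fully home (the arm then points along the stage's -y, across the open side of the V-stop); grows as it opens, 1.57 pointing along the stage's -x. Starts at 1.4 to 2.1; stops at -0.15 and 2.3. Friction pivot: stays where it is left, about 0.9 N at the peg moves it
- pivot (a point): pivot of the retaining arm on the plate's top face, 35 mm behind and 70 mm left of the seat; its boss is 18 mm across, 21 mm high. The arm is a flat steel bar 7 mm wide, 100 mm long, 3 to 10 mm above the plate, with a white round pad 70 mm from the pivot that meets the dish's side (pad radius felt in contact 7 mm)
- peg (a point): the upright peg near the free end of the retaining arm, 95 mm from the pivot: a black round cap 11 mm across, from 18 to 36 mm above the plate, on a thin 6 mm pin; this point is on its axis, 27 mm above the plate. Push it sideways to swing the arm
- vial: small glass screw vial, 22 mm across, 47 mm high, standing on the stage plate to the right of the V-stop, about 35 mm ahead and 95 mm right of the seat; leave it. Origin at the centre of its underside
- spare_dish: a second lidded petri dish, 60 mm across, 14 mm high, standing on the worktop to the left of the lit stage; leave it. Origin at the centre of its underside
- objective_can: white can with a black screw top, 34 mm across, 59 mm high, standing on the worktop to the right of the lit stage; leave it. Origin at the centre of its underside
Mind the look-alikes: they are no part of the job. What is shaped like the dish but brown is not meant.

How it is judged:
By the outcome, as a careful person would: the job done as asked, in the order asked, and still so for the second after the job is handed in, with the robot touching nothing.
It also fails if it takes over 72 s, if anything falls off the work surface, if the arm or the gripper's body presses on something with over 40 N, if the wrist force passes 120 N, or if a joint passes its speed limit or range.

## Working session

There is one attempt and no reset: what is moved stays moved. The work goes in short steps, Python scripts to look and compute and a tool call to move; the robot and the scene stay as the last step left them, time stands still between calls to the robot, and variables do not carry over. Pictures are saved under pics/ and viewed, at most 10 in all, crops included, and the job is handed in when it is done.

Besides the shell and the picture viewer there is one more tool, called after ">>>" as name(argument=value, ...), one argument or row to a line, values as JSON. move_arm: Moves the arm, as the interface text tells. Its arguments: {"type":"object","properties":{"deltas":{"type":"array"},"gripper":{"type":"number"},"newtons":{"type":"number"}},"required":["deltas"]}

```bash
mkdir -p pics; python3 - <<'E'
from bench import robot, optics, workorder
import cv2,numpy as np
s=robot.read_state()
print({k:np.round(s[k],3) for k in s}, robot.hold_point_z)
for n in("scene","top"):
    p,d=optics.read_camera(n);cv2.imwrite(f"pics/{n}0.png",p);np.savez(f"{n}0.npz",p=p,d=d)
    c=optics.get_calibration(n);print(n,np.round(c["camera_matrix"],1).tolist(),np.round(c["extrinsics"],3).tolist())
E
```

```text
{'t': np.float64(0.0), 'joint_positions': array([-1.457,  0.159,  1.598,  0.   ,  1.386, -0.21 ]), 'joint_vel': array([-0.001, -0.002,  0.001, -0.001,  0.001, -0.001]), 'tau': array([ 0.0000e+00, -3.9600e+01, -3.3143e+01, -0.0000e+00,  8.0000e-03,
        0.0000e+00]), 'ee_pos': array([ 0.183, -0.544,  0.23 ]), 'orientation': array([-3.099, -0.506, -0.   ]), 'ft_force': array([-0.713,  0.49 , -0.205]), 'moment': array([ 0.076,  0.003, -0.009]), 'finger_force': np.float64(0.0), 'finger_gap': np.float64(0.085)} 0.0187
scene [[412.1, 0.0, 273.9], [0.0, 412.1, 210.5], [0.0, 0.0, 1.0]] [[0.607, -0.426, 0.67, -0.054], [-0.794, -0.347, 0.499, -0.553], [0.02, -0.835, -0.549, 0.523], [0.0, 0.0, 0.0, 1.0]]
top [[386.8, 0.0, 269.9], [0.0, 386.8, 210.6], [0.0, 0.0, 1.0]] [[-0.015, -0.998, 0.065, 0.446], [-1.0, 0.015, 0.002, -0.137], [-0.003, -0.065, -0.998, 0.923], [0.0, 0.0, 0.0, 1.0]]
```

View pics/top0.png

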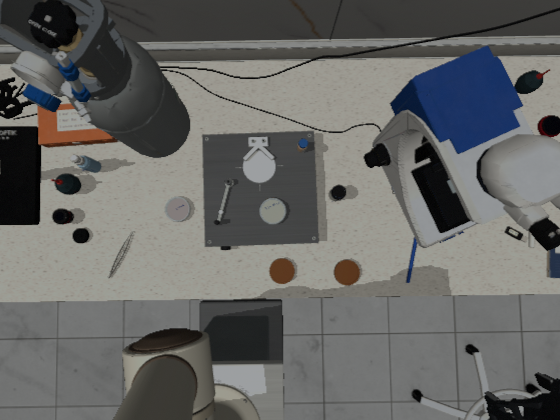

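View pics/scene0.png

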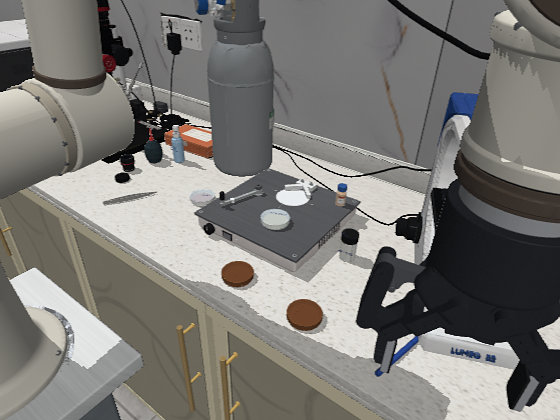

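```bash
cat > h.py <<'E'
import numpy as np,cv2
from bench import robot, optics, workorder
def ray(c,u,v,z):
    K=c["camera_matrix"];E=c["extrinsics"]
    r=E[:3,:3]@np.linalg.solve(K,[u,v,1.]);o=E[:3,3]
    return o+r*(z-o[2])/r[2]
E
python3 - <<'E'
from h import *
f=np.load("top0.npz");p=f["p"];c=optics.get_calibration("top")
cv2.imwrite("pics/c1.png",cv2.resize(p[120:260,190:350],None,fx=5,fy=5,interpolation=cv2.INTER_CUBIC)[:600])
g=cv2.cvtColor(p,cv2.COLOR_BGR2GRAY)
m=((g<95)).astype(np.uint8);m[:125]=0;m[255:]=0;m[:,:195]=0;m[:,328:]=0
m=cv2.morphologyEx(m,cv2.MORPH_OPEN,np.ones((5,5)))
cs=cv2.findContours(m,0,2)[0];k=max(cs,key=cv2.contourArea);r=cv2.minAreaRect(k);print(r)
b=cv2.boxPoints(r);print([np.round(ray(c,*q,.04),4) for q in b])
m=(g>130).astype(np.uint8)
m[:,:206]=0;m[:,316:]=0;m[:135]=0;m[240:]=0
for k in cv2.findContours(m,0,2)[0]:
    if cv2.contourArea(k)>20:
        (u,v),rr=cv2.minEnclosingCircle(k);M=cv2.moments(k);print(round(u,1),round(v,1),round(rr,1),cv2.contourArea(k),cv2.boundingRect(k),np.round(ray(c,M['m10']/M['m00'],M['m01']/M['m00'],.05),4))
E
```

```text
((259.7894592285156, 190.20156860351562), (115.3517074584961, 112.95320129394531), 87.9786376953125)
[array([0.6826, 0.0211, 0.04  ]), array([ 0.6878, -0.2406,  0.04  ]), array([ 0.4217, -0.2439,  0.04  ]), array([0.4164, 0.0127, 0.04  ])]
272.5 210.6 12.1 370.5 (261, 199, 24, 24) [ 0.5008 -0.1402  0.05  ]
258.0 158.8 23.3 939.0 (243, 137, 32, 46) [ 0.6153 -0.1112  0.05  ]
```

View pics/c1.png

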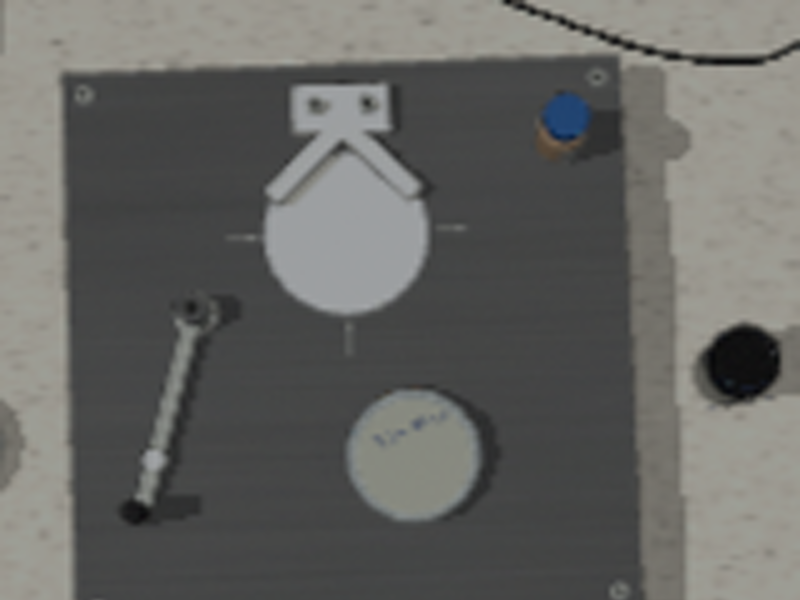

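Candidates in top view: clear dish on stage (273,211); spare dish beside stage (179,208); brown look-alikes (282,271), (346,272). I choose the clear one on the plate, (273,211). The crop confirms it: dish at crop (414,455), window (347,233), V apex (344,146), pivot (192,308), black peg cap (134,512).

```bash
python3 - <<'E'
from h import *
f=np.load("top0.npz");p=f["p"];c=optics.get_calibration("top")
R=lambda a,b,z:ray(c,190+(a-2)/5,120+(b-2)/5,z)[:2]
seat=R(347,233,.04);apex=R(344,150,.04)
tl=R(63,72,.04);tr=R(619,57,.04);br_=R(640,600,.04)
e=tl-tr;yaw=np.arctan2(-e[0],e[1]);e2=tr-br_;yaw2=np.arctan2(e2[1],e2[0]);print("yaw",yaw,yaw2,"box",tl,tr)
dish=R(414,455,.054);piv=R(192,308,.061);peg=R(134,512,.076)
# circle fits
g=cv2.cvtColor(p,cv2.COLOR_BGR2GRAY)
print("seat",seat,"apex",apex,np.linalg.norm(apex-seat),"dish",dish,"piv",piv,"peg",peg,np.linalg.norm(peg-piv))
y=(yaw+yaw2)/2;A=np.array([[np.cos(y),np.sin(y)],[-np.sin(y),np.cos(y)]])
print("dish rel seat",A@(dish-seat),"piv rel",A@(piv-seat),"peg-piv",A@(peg-piv),"vial",A@(R(566,115,.087)-seat))
d=seat-dish;print("dir",np.degrees(np.arctan2(d[1],d[0])),np.linalg.norm(d))
q=A@(peg-piv);print("theta",np.arctan2(-q[0],-q[1]))
# stage frame box centre from edges
print("box-derived seat",(tl+tr)/2-80e-3*np.array([np.cos(y),np.sin(y)]))
d=f["d"];print(d[190:200,240:250].mean(), ray(c,245,195,.04))
E
```

```text
yaw 0.011774148668104428 0.01595783646207237 box [0.6838241 0.0190541] [ 0.68685936 -0.23872441]
seat [ 0.60645484 -0.11161856] apex [ 0.64520036 -0.11073417] 0.03875561230373426 dish [ 0.50257165 -0.14086772] piv [ 0.56971925 -0.04221445] peg [ 0.47795824 -0.01775466] 0.09496507037361426
dish rel seat [-0.10427876 -0.02780596] piv rel [-0.03576974  0.06990679] peg-piv [-0.09141304  0.02572976] vial [ 0.0407878  -0.09849591]
dir 15.725002678054187 0.10792233639536424
theta 1.8451649214549355
box-derived seat [ 0.60534942 -0.1109444 ]
0.869717 [ 0.54027067 -0.07865054  0.04      ]
```

```bash
cat >> h.py <<'E'
from scipy.spatial.transform import Rotation as Rn
def to(x,y,z,hd):
    s=robot.read_state();R=Rn.from_rotvec(s["orientation"])
    T=Rn.from_euler("z",hd,degrees=True)*Rn.from_euler("x",180,degrees=True)
    print("lin",np.round(R.inv().apply(np.array([x,y,z])-s["ee_pos"]),4),"twist",np.round((R.inv()*T).as_rotvec(),4))
def st():
    s=robot.read_state();R=Rn.from_rotvec(s["orientation"]);x=R.apply([1,0,0])
    print("t",round(float(s["t"]),2),"p",np.round(s["ee_pos"],4),"hd",np.degrees(np.arctan2(x[1],x[0])).round(2),"F",np.round(s["ft_force"],2),"gap",round(float(s["finger_gap"]),4),"q",np.round(s["joint_positions"],2))
E
python3 -c "
from h import *
st();to(.452,-.1405,.15,.8)"
```

```text
t 0.1 p [ 0.1829 -0.5446  0.2304] hd 18.56 F [0.57 0.54 0.12] gap 0.0854 q [-1.46  0.16  1.6  -0.    1.39 -0.21]
lin [ 0.3837 -0.2973  0.081 ] twist [-1.700e-03 -1.000e-04  3.099e-01]
```

>>> move_arm(
  deltas=[
    {"linear": [0.032,-0.025,0.007],"twist": [0,0,0.026]},
    {"linear": [0.064,-0.05,0.0135],"twist": [0,0,0.052]},
    {"linear": [0.096,-0.075,0.02],"twist": [0,0,0.078]},
    {"linear": [0.128,-0.1,0.027],"twist": [0,0,0.103]},
    {"linear": [0.16,-0.124,0.034],"twist": [0,0,0.13]},
    {"linear": [0.192,-0.149,0.04],"twist": [0,0,0.155]},
    {"linear": [0.224,-0.173,0.047],"twist": [0,0,0.18]},
    {"linear": [0.256,-0.198,0.054],"twist": [0,0,0.207]},
    {"linear": [0.288,-0.223,0.061],"twist": [0,0,0.232]},
    {"linear": [0.32,-0.248,0.068],"twist": [0,0,0.258]},
    {"linear": [0.352,-0.273,0.075],"twist": [0,0,0.284]},
    {"linear": [0.3837,-0.2973,0.081],"twist": [-0.0017,0,0.31]},
  ],
  gripper=0.04,
)

```text
t: 1.6
ee_pos: [0.4524, -0.1398, 0.1497]
orientation: [3.14, 0.02, -0.0]
ft_force: [-0.1, -0.7, -0.1]
finger_gap: 0.0396
finger_force: 0.0
```

```bash
python3 -c "
from h import *
st();to(.452,-.1405,.044,.8)
p,d=optics.read_camera('wrist');cv2.imwrite('pics/w1.png',p)"
```

```text
t 1.6 p [ 0.4524 -0.1398  0.1497] hd 0.74 F [-0.07 -0.72 -0.08] gap 0.0396 q [-0.55 -0.03  1.96 -0.    1.21  1.  ]
lin [-0.0004  0.0006  0.1057] twist [ 0.0014  0.0003 -0.001 ]
```

View pics/w1.png

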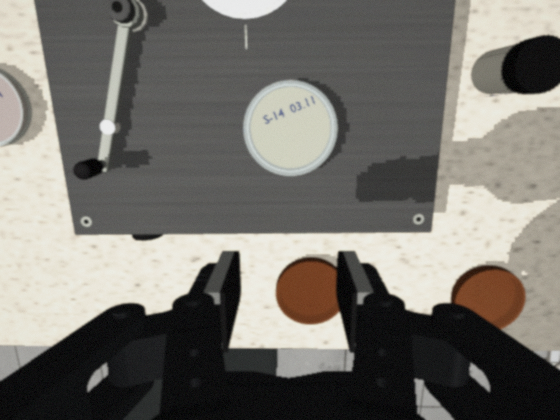

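Wrist view: dish centred at (291,127), straight ahead of the fingertips at (230,255) and (346,255); arm on the left with its peg (88,168) and pivot (122,10); brown dishes (311,290), (489,298) stay on the worktop.

```bash
python3 -c "
from h import *
c=optics.get_calibration('wrist')
for n,u,v,z in(('dish',291,127,.054),('pegtop',82,170,.076),('boss',122,7,.061),('pad',107,127,.05)):print(n,ray(c,u,v,z))
for u in(239,337):print('tip',ray(c,u,252,.15))
"
```

```text
dish [ 0.50643479 -0.13567565  0.054     ]
pegtop [ 0.48120066 -0.01227549  0.076     ]
boss [ 0.5720355  -0.03913683  0.061     ]
pad [ 0.50451753 -0.01747867  0.05      ]
tip [ 0.46179071 -0.1144152   0.15      ]
tip [ 0.46239266 -0.15490835  0.15      ]
```

>>> move_arm(
  deltas=[
    {"linear": [0,0.0006,0.015],"twist": [0,0,0]},
    {"linear": [0,0.0006,0.03],"twist": [0,0,0]},
    {"linear": [0,0.0006,0.045],"twist": [0,0,0]},
    {"linear": [0,0.0006,0.06],"twist": [0,0,0]},
    {"linear": [0,0.0006,0.075],"twist": [0,0,0]},
    {"linear": [0,0.0006,0.086],"twist": [0,0,0]},
    {"linear": [0,0.0006,0.095],"twist": [0,0,0]},
    {"linear": [0,0.0006,0.1],"twist": [0,0,0]},
    {"linear": [0,0.0006,0.103],"twist": [0,0,0]},
    {"linear": [0,0.0006,0.106],"twist": [0,0,0]},
    {"linear": [0,0.0006,0.106],"twist": [0,0,0]},
  ],
)

```text
t: 3.02
ee_pos: [0.4521, -0.1419, 0.0443]
orientation: [3.14, 0.022, 0.0]
ft_force: [-1.3, 0.1, 0.2]
finger_gap: 0.0401
finger_force: 0.0
```

```bash
python3 -c "
from h import *
st()"
```

```text
t 3.02 p [ 0.4521 -0.1419  0.0443] hd 0.79 F [-1.34  0.14  0.24] gap 0.0401 q [-0.56  0.14  2.02 -0.    0.98  1.  ]
```

>>> move_arm(
  deltas=[
    {"linear": [0.005,0,0]},
    {"linear": [0.01,0,0]},
    {"linear": [0.014,0,0]},
    {"linear": [0.017,0,0]},
    {"linear": [0.02,0,0]},
    {"linear": [0.023,-0.001,0]},
    {"linear": [0.027,-0.0023,0]},
    {"linear": [0.031,-0.0036,0]},
    {"linear": [0.036,-0.0052,0]},
    {"linear": [0.041,-0.0069,0]},
    {"linear": [0.046,-0.0085,0]},
    {"linear": [0.05,-0.0098,0]},
  ],
)

```text
invalid input
```

```bash
python3 -c "
from h import *
st()
p,d=optics.read_camera('wrist');cv2.imwrite('pics/w2.png',p)"
```

```text
t 3.02 p [ 0.4521 -0.1419  0.0443] hd 0.79 F [-1.34  0.14  0.24] gap 0.0401 q [-0.56  0.14  2.02 -0.    0.98  1.  ]
```

View pics/w2.png

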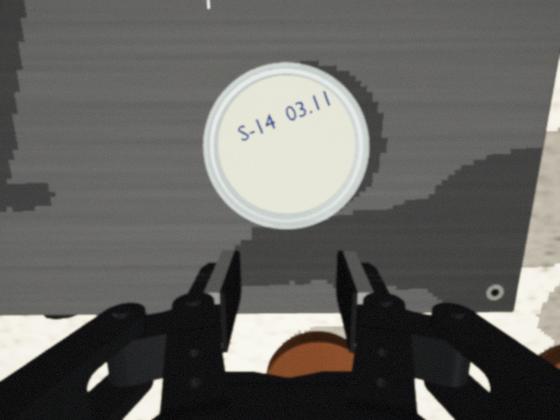

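Twist is required, so the arm has not moved. The picture is still useful: dish centred at (286,146), fingertips (240,252)/(337,252) just behind it, not touching.

>>> move_arm(
  deltas=[
    {"linear": [0.005,0,0],"twist": [0,0,0]},
    {"linear": [0.01,0,0],"twist": [0,0,0]},
    {"linear": [0.014,0,0],"twist": [0,0,0]},
    {"linear": [0.017,0,0],"twist": [0,0,0]},
    {"linear": [0.02,0,0],"twist": [0,0,0]},
    {"linear": [0.023,-0.001,0],"twist": [0,0,0]},
    {"linear": [0.027,-0.0023,0],"twist": [0,0,0]},
    {"linear": [0.031,-0.0036,0],"twist": [0,0,0]},
    {"linear": [0.036,-0.0052,0],"twist": [0,0,0]},
    {"linear": [0.041,-0.0069,0],"twist": [0,0,0]},
    {"linear": [0.046,-0.0085,0],"twist": [0,0,0]},
    {"linear": [0.05,-0.0098,0],"twist": [0,0,0]},
  ],
)

```text
t: 4.58
ee_pos: [0.5023, -0.1313, 0.0443]
orientation: [3.14, 0.022, 0.0]
ft_force: [-0.3, -0.1, -0.4]
finger_gap: 0.04
finger_force: 0.2
```

```bash
python3 -c "
from h import *
st()
p,d=optics.read_camera('wrist');cv2.imwrite('pics/w3.png',p)"
```

```text
t 4.58 p [ 0.5023 -0.1313  0.0443] hd 0.8 F [-0.27 -0.09 -0.38] gap 0.04 q [-0.49  0.25  1.9  -0.    1.    1.07]
```

View pics/w3.png

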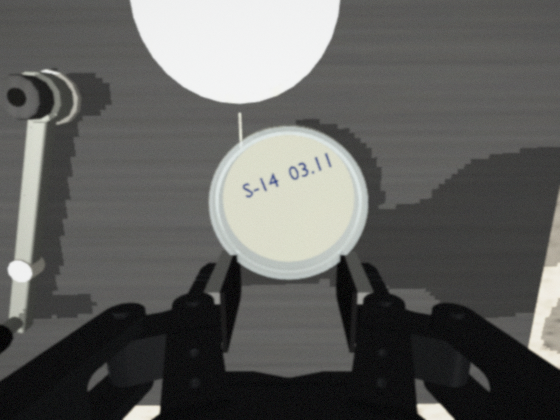

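The dish is cradled between both fingertips, centre (289,201); the seat's centre tick is at column 240, i.e. about 18 mm to the left, as planned.

>>> move_arm(
  deltas=[
    {"linear": [0.004,-0.0013,0],"twist": [0,0,0]},
    {"linear": [0.009,-0.003,0],"twist": [0,0,0]},
    {"linear": [0.014,-0.0046,0],"twist": [0,0,0]},
    {"linear": [0.019,-0.0062,0],"twist": [0,0,0]},
    {"linear": [0.024,-0.0078,0],"twist": [0,0,0]},
    {"linear": [0.029,-0.0095,0],"twist": [0,0,0]},
    {"linear": [0.034,-0.0111,0],"twist": [0,0,0]},
    {"linear": [0.039,-0.0128,0],"twist": [0,0,0]},
    {"linear": [0.044,-0.0144,0],"twist": [0,0,0]},
    {"linear": [0.049,-0.016,0],"twist": [0,0,0]},
    {"linear": [0.053,-0.0174,0],"twist": [0,0,0]},
    {"linear": [0.057,-0.018,0],"twist": [0,0,0]},
  ],
)

```text
t: 6.12
ee_pos: [0.559, -0.1126, 0.0443]
orientation: [3.14, 0.022, 0.0]
ft_force: [-1.4, -0.5, -0.6]
finger_gap: 0.0401
finger_force: 0.3
```

```bash
python3 -c "
from h import *
st()
p,d=optics.read_camera('wrist');cv2.imwrite('pics/w4.png',p)"
```

```text
t 6.12 p [ 0.559  -0.1126  0.0443] hd 0.79 F [-1.4  -0.49 -0.59] gap 0.0401 q [-0.41  0.36  1.75 -0.    1.03  1.15]
```

View pics/w4.png

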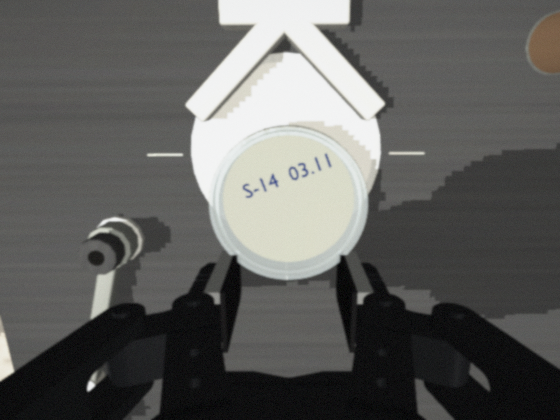

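Dish centred (289,202), window centre row 153, V apex (286,38): about 17 mm straight ahead remains, ~1 mm left.

>>> move_arm(
  deltas=[
    {"linear": [0.003,0,0],"twist": [0,0,0]},
    {"linear": [0.006,-0.0005,0],"twist": [0,0,0]},
    {"linear": [0.009,-0.001,0],"twist": [0,0,0]},
    {"linear": [0.011,-0.001,0],"twist": [0,0,0]},
    {"linear": [0.013,-0.001,0],"twist": [0,0,0]},
    {"linear": [0.0145,-0.001,0],"twist": [0,0,0]},
    {"linear": [0.0145,-0.001,0],"twist": [0,0,0]},
  ],
)

```text
t: 7.05
ee_pos: [0.5734, -0.1115, 0.0443]
orientation: [3.14, 0.022, 0.001]
ft_force: [-0.8, -0.2, 0.4]
finger_gap: 0.0401
finger_force: 0.1
```

>>> move_arm(
  deltas=[
    {"linear": [0.0005,0,0],"twist": [0,0,0]},
    {"linear": [0.001,0,0],"twist": [0,0,0]},
    {"linear": [0.001,0,0],"twist": [0,0,0]},
  ],
)

```text
t: 7.42
ee_pos: [0.5742, -0.1114, 0.0443]
orientation: [3.14, 0.022, 0.001]
ft_force: [-0.7, 1.0, -0.6]
finger_gap: 0.0398
finger_force: 0.2
```

```bash
python3 -c "
from h import *
st()
p,d=optics.read_camera('wrist');cv2.imwrite('pics/w5.png',p)"
```

```text
t 7.42 p [ 0.5742 -0.1114  0.0443] hd 0.79 F [-0.69  1.04 -0.63] gap 0.0398 q [-0.4   0.4   1.71 -0.    1.04  1.16]
```

View pics/w5.png

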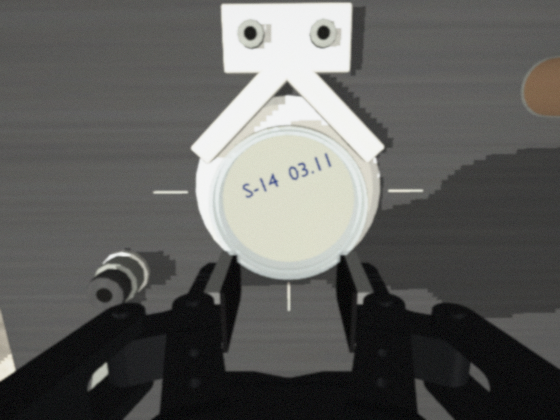

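Dish (290,202) on the window but lid not yet touching the V faces (gap of a few px); keep pushing in 1 mm steps, watching the force.

>>> move_arm(
  deltas=[
    {"linear": [0.0005,0,0],"twist": [0,0,0]},
    {"linear": [0.001,0,0],"twist": [0,0,0]},
    {"linear": [0.001,0,0],"twist": [0,0,0]},
  ],
)

```text
t: 7.85
ee_pos: [0.5753, -0.1115, 0.0443]
orientation: [3.14, 0.022, 0.0]
ft_force: [1.2, 0.4, 0.5]
finger_gap: 0.04
finger_force: 0.2
```

>>> move_arm(
  deltas=[
    {"linear": [0.0005,0,0],"twist": [0,0,0]},
    {"linear": [0.001,0,0],"twist": [0,0,0]},
    {"linear": [0.001,0,0],"twist": [0,0,0]},
  ],
)

```text
t: 8.22
ee_pos: [0.5763, -0.1115, 0.0443]
orientation: [3.14, 0.022, 0.001]
ft_force: [0.3, 0.8, -0.1]
finger_gap: 0.0398
finger_force: 0.2
```

```bash
python3 -c "
from h import *
F=[]
for i in range(6):
    F.append(robot.read_state()['ft_force']); 
    p,d=optics.read_camera('wrist')
print(np.mean(F,0));st()
cv2.imwrite('pics/w6.png',np.hstack([p[:300,140:440]]))"
```

```text
[0.05887227 0.0432492  0.0300781 ]
t 8.53 p [ 0.5763 -0.1114  0.0443] hd 0.79 F [-0.06 -0.38  0.66] gap 0.04 q [-0.4   0.4   1.7  -0.    1.04  1.16]
```

View pics/w6.png

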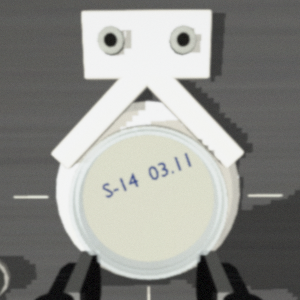

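Dish still about a couple of px clear of both V faces (crop circle centre (150,202); ticks row 196). I'll measure the rest numerically.

```bash
python3 -c "
from h import *
c=optics.get_calibration('wrist')
a=ray(c,140+147,196.5,.04);b=ray(c,140+150,202,.054);x=ray(c,140+149,88,.051)
e=[ray(c,u,v,.051) for u,v in((140+57,160),(140+239,164))]
print('win',a,'dish',b,'apex(top of block)',x, 'ends',e)
print('lid dia',np.linalg.norm(ray(c,140+71,202,.052)-ray(c,140+229,202,.052)))
"
```

```text
win [ 0.60704424 -0.10931304  0.04      ] dish [ 0.60852658 -0.11044068  0.054     ] apex(top of block) [ 0.64925844 -0.10951147  0.051     ] ends [array([ 0.62337428, -0.07581438,  0.051     ]), array([ 0.62276556, -0.14331423,  0.051     ])]
lid dia 0.059911830139158434
```

>>> move_arm(
  deltas=[
    {"linear": [0.0005,0,0],"twist": [0,0,0]},
    {"linear": [0.001,0,0],"twist": [0,0,0]},
    {"linear": [0.001,0,0],"twist": [0,0,0]},
  ],
)

```text
t: 8.9
ee_pos: [0.5772, -0.1114, 0.0443]
orientation: [3.14, 0.022, 0.0]
ft_force: [-0.7, 0.2, 0.1]
finger_gap: 0.0398
finger_force: 0.3
```

>>> move_arm(
  deltas=[
    {"linear": [0.0005,0,0],"twist": [0,0,0]},
    {"linear": [0.001,0,0],"twist": [0,0,0]},
    {"linear": [0.001,0,0],"twist": [0,0,0]},
  ],
)

```text
t: 9.28
ee_pos: [0.5778, -0.1113, 0.0441]
orientation: [3.14, 0.022, -0.001]
ft_force: [-3.8, -0.0, 2.1]
finger_gap: 0.0403
finger_force: 1.3
```

```bash
cat > m.py <<'E'
from h import *
F=[]
for i in range(6):
    F.append(robot.read_state()['ft_force']);p,d=optics.read_camera('wrist')
print(np.mean(F,0));st();c=optics.get_calibration('wrist')
g=cv2.medianBlur(cv2.cvtColor(p,cv2.COLOR_BGR2GRAY),3)
print(cv2.HoughCircles(g,cv2.HOUGH_GRADIENT,1.5,50,param1=100,param2=25,minRadius=72,maxRadius=86))
for x in(165,410):
    w=g[150:260,x-10:x+10].mean(1);w=np.clip(w-np.median(w)-15,0,None);print('tick row',150+(w*np.arange(110)).sum()/w.sum())
np.save('w.npy',p)
E
python3 m.py
```

```text
[-2.95066754  0.14062341  1.51411633]
t 9.57 p [ 0.5779 -0.1113  0.0441] hd 0.79 F [-3.28  1.05  0.73] gap 0.0403 q [-0.39  0.41  1.69 -0.    1.04  1.16]
[[[288.75 204.75  76.8 ]]]
tick row 200.5417348608838
tick row 183.5814561446372
```

Contact felt: −3 N straight along x with no side force, so the dish is against both V faces. Backing off.

>>> move_arm(
  deltas=[
    {"linear": [-0.001,0,0],"twist": [0,0,0]},
    {"linear": [-0.003,0,0],"twist": [0,0,0]},
    {"linear": [-0.007,0,0],"twist": [0,0,0]},
    {"linear": [-0.015,0,0],"twist": [0,0,0]},
    {"linear": [-0.025,0,0],"twist": [0,0,0]},
    {"linear": [-0.035,0,-0.01],"twist": [0,0,0]},
    {"linear": [-0.04,0,-0.03],"twist": [0,0,0]},
    {"linear": [-0.04,0,-0.055],"twist": [0,0,0]},
    {"linear": [-0.04,0,-0.08],"twist": [0,0,0]},
    {"linear": [-0.04,0,-0.1],"twist": [0,0,0]},
  ],
)

```text
t: 10.82
ee_pos: [0.5378, -0.1119, 0.1453]
orientation: [3.139, 0.021, 0.002]
ft_force: [0.1, 0.1, -0.5]
finger_gap: 0.0402
finger_force: 0.0
```

```bash
cat >> h.py <<'E'
P=np.array([.570,-.042]);Y=.014
def arc(th,off=.0165,z=.058,r=.095):
    A=np.array([[np.cos(Y),-np.sin(Y)],[np.sin(Y),np.cos(Y)]])
    u=A@[-np.sin(th),-np.cos(th)];n=A@[-np.cos(th),np.sin(th)]
    q=P+r*u+off*n;return q[0],q[1],z,np.degrees(np.arctan2(n[1],n[0]))
E
python3 -c "
from h import *
p,d=optics.read_camera('wrist');np.save('w.npy',p)
st();print(arc(1.845,.0285));to(*arc(1.845,.0285,.14))"
```

```text
t 10.88 p [ 0.5395 -0.1125  0.1482] hd 0.79 F [ 1.87 -0.08  1.56] gap 0.0399 q [-0.42  0.17  1.75 -0.    1.21  1.13]
(np.float64(0.48553033338892), np.float64(0.009981972092380314), 0.058, np.float64(75.09142771154627))
lin [-0.0523 -0.1233  0.0074] twist [ 0.0067 -0.0018 -1.2968]
```

>>> move_arm(
  deltas=[
    {"linear": [-0.005,-0.012,0],"twist": [0,0,-0.13]},
    {"linear": [-0.01,-0.024,0],"twist": [0,0,-0.26]},
    {"linear": [-0.015,-0.036,0],"twist": [0,0,-0.39]},
    {"linear": [-0.02,-0.048,0],"twist": [0,0,-0.52]},
    {"linear": [-0.025,-0.06,0],"twist": [0,0,-0.65]},
    {"linear": [-0.03,-0.072,0],"twist": [0,0,-0.78]},
    {"linear": [-0.036,-0.085,0],"twist": [0,0,-0.91]},
    {"linear": [-0.042,-0.098,0],"twist": [0,0,-1.04]},
    {"linear": [-0.047,-0.11,0.002],"twist": [0,0,-1.17]},
    {"linear": [-0.051,-0.122,0.004],"twist": [0,0,-1.297]},
    {"linear": [-0.051,-0.122,0.004],"twist": [0,0,-1.297]},
  ],
  gripper=0.0,
)

```text
t: 12.25
ee_pos: [0.4845, 0.01, 0.1393]
orientation: [2.491, 1.914, -0.002]
ft_force: [0.2, -0.1, -0.2]
finger_gap: -0.0003
finger_force: 0.0
```

```bash
python3 -c "
from h import *
p,d=optics.read_camera('top');q,d=optics.read_camera('wrist')
cv2.imwrite('pics/mix.png',np.hstack([cv2.resize(p[130:250,200:320],(420,420),interpolation=2),cv2.resize(q,(380,285)).copy() if 0 else cv2.copyMakeBorder(cv2.resize(q,(380,285)),0,135,0,0,0)]))
st();to(*arc(1.845,.0285,.058))"
```

```text
t 12.35 p [0.4853 0.0092 0.1398] hd 74.98 F [ 0.42  0.17 -0.47] gap 0.0003 q [-0.23  0.02  1.94 -0.    1.19  0.03]
lin [ 0.0009 -0.0001  0.0818] twist [ 0.0007  0.0018 -0.002 ]
```

View pics/mix.png

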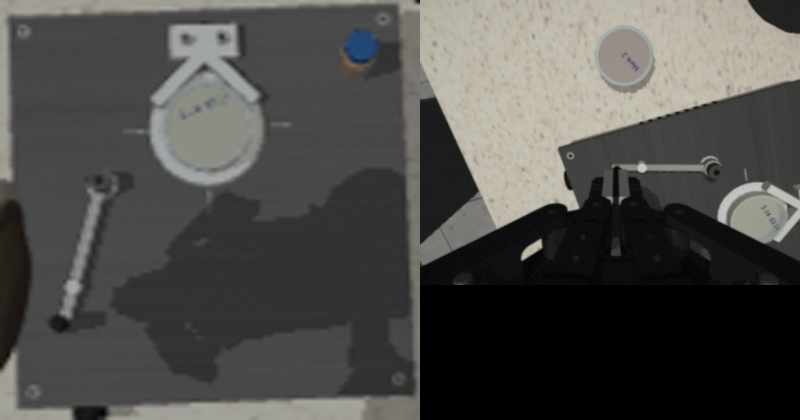

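Left half (top): dish nested in the V, about centred on the window (207,128); arm untouched with peg (60,322). Right half (wrist): shut fingertips (617,180) in line with the peg end of the arm. Descend outboard of the peg.

>>> move_arm(
  deltas=[
    {"linear": [0,0,0.012],"twist": [0,0,0]},
    {"linear": [0,0,0.024],"twist": [0,0,0]},
    {"linear": [0,0,0.036],"twist": [0,0,0]},
    {"linear": [0,0,0.048],"twist": [0,0,0]},
    {"linear": [0,0,0.058],"twist": [0,0,0]},
    {"linear": [0,0,0.068],"twist": [0,0,0]},
    {"linear": [0,0,0.076],"twist": [0,0,0]},
    {"linear": [0,0,0.081],"twist": [0,0,0]},
    {"linear": [0,0,0.081],"twist": [0,0,0]},
  ],
)

```text
t: 13.48
ee_pos: [0.4854, 0.0094, 0.0588]
orientation: [2.49, 1.914, -0.002]
ft_force: [-0.1, 0.1, 0.9]
finger_gap: 0.0001
finger_force: 0.0
```

```bash
cat > plan.py <<'E'
from h import *
import sys
st();s=robot.read_state();R=Rn.from_rotvec(s["orientation"]);h0=None
for a in sys.argv[1:]:
    o=.0165
    if ':' in a:a,o=a.split(':');o=float(o)
    x,y,z,hd=arc(float(a),o);x_=R.apply([1,0,0]);h0=np.degrees(np.arctan2(x_[1],x_[0]))
    l=R.inv().apply(np.array([x,y,s["ee_pos"][2]])-s["ee_pos"])
    tw=-np.radians((hd-h0+180)%360-180);print(a,np.round(l,4),round(tw,3))
E
python3 plan.py 1.845:.0285 1.845:.0225 1.845 1.79 1.73 1.66 1.59 1.52 1.45 1.38 1.31 1.24
```

```text
t 13.47 p [0.4854 0.0094 0.0588] hd 75.1 F [-0.14  0.05  0.87] gap 0.0001 q [-0.23  0.14  1.98 -0.    1.01  0.03]
1.845 [ 0.0006 -0.     -0.    ] 0.0
1.845 [-0.0054 -0.      0.    ] 0.0
1.845 [-0.0114 -0.      0.    ] 0.0
1.79 [-0.0166 -0.0008  0.    ] -0.055
1.73 [-0.0224 -0.0013  0.    ] -0.115
1.66 [-0.0291 -0.0014  0.    ] -0.185
1.59 [-0.0359 -0.0011  0.0001] -0.255
1.52 [-0.0426 -0.0003  0.0001] -0.325
1.45 [-0.0492  0.0009  0.0001] -0.395
1.38 [-0.0557  0.0027  0.0001] -0.465
1.31 [-0.0621  0.0048  0.0001] -0.535
1.24 [-0.0683  0.0074  0.0001] -0.605
```

>>> move_arm(
  deltas=[
    {"linear": [-0.0055,0,0],"twist": [0,0,0]},
    {"linear": [-0.0085,0,0],"twist": [0,0,0]},
    {"linear": [-0.0115,0,0],"twist": [0,0,0]},
    {"linear": [-0.014,-0.0004,0],"twist": [0,0,-0.028]},
    {"linear": [-0.0166,-0.0008,0],"twist": [0,0,-0.055]},
    {"linear": [-0.0224,-0.0013,0],"twist": [0,0,-0.115]},
    {"linear": [-0.0291,-0.0014,0],"twist": [0,0,-0.185]},
    {"linear": [-0.0359,-0.0011,0],"twist": [0,0,-0.255]},
    {"linear": [-0.0426,-0.0003,0],"twist": [0,0,-0.325]},
    {"linear": [-0.0492,0.0009,0],"twist": [0,0,-0.395]},
    {"linear": [-0.0557,0.0027,0],"twist": [0,0,-0.465]},
  ],
)

```text
t: 14.85
ee_pos: [0.4737, -0.0454, 0.0591]
orientation: [1.978, 2.44, -0.002]
ft_force: [0.0, 0.5, -0.3]
finger_gap: 0.0
finger_force: 0.5
```

```bash
python3 - <<'E'
from h import *
p,d=optics.read_camera('top');np.save('t1.npy',p)
c=optics.get_calibration('top')
# pad: bright blob near expected position for theta 1.38
a=np.array(arc(1.38,0,r=.070)[:2]);E=c['extrinsics'];X=np.linalg.inv(E)@[*a,.05,1];uv=c['camera_matrix']@X[:3];u,v=uv[:2]/uv[2]
g=cv2.cvtColor(p,cv2.COLOR_BGR2GRAY);u0,v0=int(u)-12,int(v)-12
print(u,v);print(g[v0:v0+24:1,u0:u0+24:1].max(),cv2.minMaxLoc(cv2.GaussianBlur(g[v0:v0+24,u0:u0+24],(5,5),1.2)),u0,v0)
E
python3 plan.py 1.38 1.31 1.24 1.17 1.1 1.03 .96 .89 .82 .75 .68 .61 .54
```

```text
234.97360710316545 211.76414018801157
158 (71.0, 157.0, (18, 0), (0, 23)) 222 199
t 14.9 p [ 0.4738 -0.046   0.0592] hd 102.03 F [ 0.39  0.22 -0.36] gap -0.0003 q [-0.35  0.12  2.01 -0.    1.01 -0.56]
1.38 [ 0.0009 -0.     -0.    ] 0.005
1.31 [-0.0058 -0.001   0.    ] -0.065
1.24 [-0.0125 -0.0015  0.    ] -0.135
1.17 [-0.0193 -0.0015  0.    ] -0.205
1.1 [-0.026  -0.001   0.0001] -0.275
1.03 [-0.0327 -0.0001  0.0001] -0.345
.96 [-0.0393  0.0013  0.0001] -0.415
.89 [-0.0458  0.0032  0.0001] -0.485
.82 [-0.0521  0.0055  0.0001] -0.555
.75 [-0.0583  0.0082  0.0001] -0.625
.68 [-0.0642  0.0114  0.0001] -0.695
.61 [-0.07    0.0149  0.0001] -0.765
.54 [-0.0754  0.0189  0.0002] -0.835
```

```bash
python3 - <<'E'
from h import *
p=np.load('t1.npy');g=cv2.cvtColor(p,cv2.COLOR_BGR2GRAY);f=cv2.cvtColor(np.load('top0.npz')['p'],cv2.COLOR_BGR2GRAY)
for v in range(178,232,3):print(v,' '.join(f'{x:3d}' for x in g[v,208:250:2]),'|',' '.join(f'{x:3d}' for x in f[v,208:250:2]))
E
```

```text
178  70  71  70  70  70  70  71  70  71  68  65  78  69  70  70  70  70  70  70  74 135 |  69  69  70  70  70  69  69  70  69  67  65  76  69  69  69  69  70  69  69  73 135
181  71  71  71  71  71  71  72  70  61  63  27  67  87  48  48  62  70  69  69  70  70 |  70  69  70  70  70  70  70  70  57  62  27  66  87  47  47  62  69  69  68  69  68
184  71  71  71  71  71  70  72  71  71 113  57  52  95  48  62  70  70  70  70  70  69 |  70  70  70  70  70  70  70  70  70 113  56  52  94  48  61  69  69  69  69  69  69
187  72  72  72  72  72  71  71  71  72  74 123 137  44  65  72  72  72  72  72  72  71 |  70  71  71  71  71  70  69  70  70 118 115  55  64  71  71  70  70  71  71  70  70
190  77  71  70  70  72  72  73  72  73  72  65 135  94  48  71  71  71  71  71  71  70 |  72  72  72  71  72  71  71  71  74 135  91  49  71  69  70  70  70  71  70  70  70
193 100  96  91  85  79  73  68  37  30  71  70 122  99  48  64  71  71  71  71  71  71 |  71  71  71  70  70  70  71  70 117 134  45  63  70  70  70  70  70  69  70  70  70
196 115 113 109 105 101  97  92  87  81  74  70 110 136 
[... 1331 characters left out ...]
  70
220 158 158 158 158 158 157 157 156 155 155 154 150  91 122 152 151 150 148 136  82  38 |  70  71  71  59  31  76  89  49  48  48  49  63  70  70  70  71  70  71  71  71  71
223 158 158 158 158 159 158 158 158 158 157 157 131  94 150 155 155 153 152 110  50  38 |  71  71  71  46  27  13  45  50  50  48  68  70  71  71  71  71  70  71  70  68  70
226 158 159 158 158 158 158 158 158 159 158 153  89 129 158 157 156 156 137  78  40  38 |  68  68  69  70  70  70  70  70  70  70  70  70  71  71  70  70  71  71  71  71  70
229 158 158 158 158 158 158 158 158 158 158 120  90 155 158 158 158 156 109  50  42  35 |  71  70  71  71  71  72  72  72  72  71  72  72  72  71  71  71  72  71  71  71  71
```

The bar now slants the other way (top rows 187→196 at columns 229→232), matching about 1.38 rad. Continue.

>>> move_arm(
  deltas=[
    {"linear": [-0.0058,-0.001,0],"twist": [0,0,-0.065]},
    {"linear": [-0.0125,-0.0015,0],"twist": [0,0,-0.135]},
    {"linear": [-0.0193,-0.0015,0],"twist": [0,0,-0.205]},
    {"linear": [-0.026,-0.001,0],"twist": [0,0,-0.275]},
    {"linear": [-0.0327,-0.0001,0],"twist": [0,0,-0.345]},
    {"linear": [-0.0393,0.0013,0],"twist": [0,0,-0.415]},
    {"linear": [-0.0458,0.0032,0],"twist": [0,0,-0.485]},
    {"linear": [-0.0521,0.0055,0],"twist": [0,0,-0.555]},
    {"linear": [-0.0583,0.0082,0],"twist": [0,0,-0.625]},
    {"linear": [-0.0642,0.0114,0],"twist": [0,0,-0.695]},
    {"linear": [-0.07,0.0149,0],"twist": [0,0,-0.765]},
    {"linear": [-0.0754,0.0189,0],"twist": [0,0,-0.835]},
  ],
)

```text
t: 16.4
ee_pos: [0.5072, -0.1152, 0.059]
orientation: [-0.821, -3.032, 0.003]
ft_force: [-2.7, 0.1, 1.2]
finger_gap: -0.0001
finger_force: 0.5
```

```bash
python3 plan.py .54 .47 .4 .33 .27 .22 .17 .13 .1 .08 .06 .05 0
```

```text
t 16.4 p [ 0.5072 -0.1152  0.059 ] hd 149.71 F [-2.7   0.07  1.16] gap -0.0001 q [-0.45  0.23  1.89 -0.    1.03 -1.5 ]
.54 [-0.0011 -0.0002  0.    ] -0.003
.47 [-0.0077 -0.0011 -0.    ] -0.073
.4 [-0.0145 -0.0015 -0.    ] -0.143
.33 [-0.0212 -0.0014 -0.    ] -0.213
.27 [-0.027 -0.001 -0.   ] -0.273
.22 [-0.0318 -0.0004 -0.    ] -0.323
.17 [-0.0365  0.0004 -0.    ] -0.373
.13 [-0.0403  0.0012 -0.    ] -0.413
.1 [-0.0431  0.002  -0.    ] -0.443
.08 [-0.0449  0.0025 -0.    ] -0.463
.06 [-0.0468  0.0031 -0.    ] -0.483
.05 [-0.0477  0.0034 -0.    ] -0.493
0 [-0.0522  0.005  -0.    ] -0.543
```

>>> move_arm(
  deltas=[
    {"linear": [-0.0066,-0.0009,0],"twist": [0,0,-0.07]},
    {"linear": [-0.0134,-0.0013,0],"twist": [0,0,-0.14]},
    {"linear": [-0.0201,-0.0012,0],"twist": [0,0,-0.21]},
    {"linear": [-0.0259,-0.0008,0],"twist": [0,0,-0.27]},
    {"linear": [-0.0307,-0.0002,0],"twist": [0,0,-0.32]},
    {"linear": [-0.0354,0.0006,0],"twist": [0,0,-0.37]},
    {"linear": [-0.0392,0.0014,0],"twist": [0,0,-0.41]},
    {"linear": [-0.042,0.0022,0],"twist": [0,0,-0.44]},
    {"linear": [-0.0438,0.0027,0],"twist": [0,0,-0.46]},
    {"linear": [-0.0457,0.0033,0],"twist": [0,0,-0.48]},
    {"linear": [-0.0457,0.0033,0],"twist": [0,0,-0.48]},
  ],
)

```text
t: 17.77
ee_pos: [0.5489, -0.1354, 0.0593]
orientation: [0.08, 3.14, -0.002]
ft_force: [-0.6, -0.8, -0.7]
finger_gap: -0.0001
finger_force: 0.2
```

```bash
python3 -c "
from h import *
F=[]
for i in range(5):
    F.append(robot.read_state()['ft_force']);optics.read_camera('wrist')
print(np.mean(F,0))"; python3 plan.py .06 .05 .04 .03 .02 .01 0 -.02
```

```text
[-0.25659077 -0.12978385 -0.41896305]
t 18.02 p [ 0.5489 -0.1354  0.0594] hd 177.09 F [ 0.52 -0.46 -0.8 ] gap -0.0 q [-0.45  0.33  1.76 -0.    1.05 -1.97]
.06 [-0.0003 -0.0008  0.    ] -0.005
.05 [-0.0013 -0.0009  0.    ] -0.015
.04 [-0.0022 -0.0011  0.    ] -0.025
.03 [-0.0032 -0.0012  0.    ] -0.035
.02 [-0.0041 -0.0013  0.    ] -0.045
.01 [-0.0051 -0.0014  0.    ] -0.055
0 [-0.006  -0.0016  0.    ] -0.065
-.02 [-0.008  -0.0017  0.    ] -0.085
```

>>> move_arm(
  deltas=[
    {"linear": [-0.001,0,0],"twist": [0,0,-0.01]},
    {"linear": [-0.002,0,0],"twist": [0,0,-0.02]},
    {"linear": [-0.003,0,0],"twist": [0,0,-0.03]},
    {"linear": [-0.003,0,0],"twist": [0,0,-0.03]},
  ],
)

```text
t: 18.52
ee_pos: [0.5519, -0.1356, 0.0593]
orientation: [0.033, 3.141, -0.003]
ft_force: [0.2, -0.7, 0.8]
finger_gap: 0.0
finger_force: 0.1
```

>>> move_arm(
  deltas=[
    {"linear": [-0.0005,0,0],"twist": [0,0,-0.005]},
    {"linear": [-0.001,0,0],"twist": [0,0,-0.01]},
    {"linear": [-0.001,0,0],"twist": [0,0,-0.01]},
  ],
)

```text
t: 18.9
ee_pos: [0.5528, -0.1356, 0.0593]
orientation: [0.017, 3.141, -0.003]
ft_force: [-0.6, -0.3, 0.3]
finger_gap: 0.0003
finger_force: 0.3
```

```bash
cat > fm.py <<'E'
from h import *
F=[]
for i in range(5):
    F.append(robot.read_state()['ft_force']);p,d=optics.read_camera('wrist')
print(np.mean(F,0));st();np.save('w.npy',p);cv2.imwrite('pics/last.png',p)
E
python3 fm.py
```

```text
[-0.32159071 -0.32517859 -0.15998184]
t 19.15 p [ 0.5528 -0.1356  0.0593] hd 179.38 F [-0.19  0.21 -0.56] gap -0.0001 q [-0.45  0.34  1.75 -0.    1.05 -2.01]
```

>>> move_arm(
  deltas=[
    {"linear": [-0.0005,0,0],"twist": [0,0,-0.005]},
    {"linear": [-0.001,0,0],"twist": [0,0,-0.01]},
    {"linear": [-0.001,0,0],"twist": [0,0,-0.01]},
  ],
)

```text
t: 19.52
ee_pos: [0.5538, -0.1356, 0.0593]
orientation: [0.001, 3.141, -0.003]
ft_force: [-0.9, -0.1, -0.1]
finger_gap: -0.0005
finger_force: 0.3
```

>>> move_arm(
  deltas=[
    {"linear": [-0.0005,0,0],"twist": [0,0,-0.005]},
    {"linear": [-0.001,0,0],"twist": [0,0,-0.01]},
    {"linear": [-0.001,0,0],"twist": [0,0,-0.01]},
  ],
)

```text
t: 19.9
ee_pos: [0.5548, -0.1356, 0.0593]
orientation: [-0.015, 3.141, -0.003]
ft_force: [-0.7, -0.7, -0.0]
finger_gap: 0.0001
finger_force: 0.3
```

```bash
python3 fm.py
```

```text
[-0.93058527 -0.39131939  0.0862484 ]
t 20.15 p [ 0.5548 -0.1356  0.0593] hd -179.47 F [ 0.46 -0.24 -0.2 ] gap -0.0 q [-0.45  0.34  1.74 -0.    1.06 -2.03]
```

>>> move_arm(
  deltas=[
    {"linear": [-0.0004,0,0],"twist": [0,0,0]},
    {"linear": [-0.0008,0,0],"twist": [0,0,0]},
    {"linear": [-0.0008,0,0],"twist": [0,0,0]},
  ],
)

```text
t: 20.52
ee_pos: [0.5556, -0.1356, 0.0593]
orientation: [-0.014, 3.141, -0.003]
ft_force: [-0.9, -0.9, -0.6]
finger_gap: -0.0002
finger_force: 0.4
```

```bash
python3 fm.py
```

```text
[-0.64834574 -0.45943115 -0.42753972]
t 20.77 p [ 0.5556 -0.1356  0.0593] hd -179.47 F [-1.03 -0.51  0.63] gap 0.0004 q [-0.45  0.34  1.74 -0.    1.06 -2.03]
```

>>> move_arm(
  deltas=[
    {"linear": [-0.0004,0,0],"twist": [0,0,0]},
    {"linear": [-0.0008,0,0],"twist": [0,0,0]},
    {"linear": [-0.0008,0,0],"twist": [0,0,0]},
  ],
)

```text
t: 21.15
ee_pos: [0.5564, -0.1356, 0.0593]
orientation: [-0.014, 3.141, -0.003]
ft_force: [-0.8, 0.1, 0.4]
finger_gap: -0.0001
finger_force: 0.4
```

```bash
python3 fm.py
```

```text
[-0.9140096  -0.44174726 -0.34393948]
t 21.4 p [ 0.5564 -0.1356  0.0593] hd -179.48 F [-1.15 -0.85  0.2 ] gap 0.0002 q [-0.45  0.35  1.74 -0.    1.06 -2.03]
```

>>> move_arm(
  deltas=[
    {"linear": [-0.0004,0,0],"twist": [0,0,0]},
    {"linear": [-0.0008,0,0],"twist": [0,0,0]},
    {"linear": [-0.0008,0,0],"twist": [0,0,0]},
  ],
)

```text
t: 21.78
ee_pos: [0.5572, -0.1356, 0.0593]
orientation: [-0.015, 3.141, -0.003]
ft_force: [-1.1, -0.3, -0.3]
finger_gap: 0.0001
finger_force: 0.5
```

```bash
python3 fm.py; python3 - <<'E'
from h import *
p,d=optics.read_camera('top');g=cv2.cvtColor(p,cv2.COLOR_BGR2GRAY);np.save('t2.npy',p)
for v in range(156,194):print(v,' '.join(f'{x:3d}' for x in g[v,224:286:2]))
E
```

```text
[-0.62561036 -0.65803669  0.11759255]
t 22.02 p [ 0.5572 -0.1356  0.0593] hd -179.48 F [-0.57  0.07 -0.27] gap -0.0 q [-0.45  0.35  1.74 -0.    1.06 -2.03]
156 140 149 149 149 148 105  71 146 154 154 155 155 156 156 156 155 155 155 155 156 156 156 155 155 156 154 154 154 153 152 152
157 144 148 148 149 142  98  77 149 153 154 154 155 155 156 155 156 156 155 155 155 156 155 155 155 156 155 155 154 154 153 152
158 142 146 147 148 136  88 100 149 152 152 153 154 155 156 155 156 155 156 155 156 155 155 156 156 156 156 156 155 154 154 153
159 142 144 145 146 127  80 119 150 151 152 152 153 154 155 155 156 155 156 155 155 155 156 156 155 156 156 155 156 155 154 154
160 119 143 144 145 115  71 128 149 149 151 152 153 154 154 154 155 155 156 155 156 156 155 156 155 156 155 156 156 156 155 154
161  65 115 143 144 107  72 133 147 149 149 150 152 152 153 154 154 155 156 155 155 155 155 156 156 156 155 156 156 155 155 155
162  52  65 110 141 102  80 139 145 147 148 150 150 152 152 153 154 154 155 156 156 155 155 156 156 155 155 155 156 156 156 156
163  53  53  62 122  92  85 141 144 145 147 148 
[... 3219 characters left out ...]
 131  81  79 104  96  98 105 111 117 121 125 128 131 133 111
189  69  69  69  69  69  69  69  69  67  67  66  65  52  44  26  26  93 125  83  73  84 103  97 105 111 116 121 125 128 131  93
190  71  71  70  70  70  69  69  69  69  69  69  69  67  66  65  51  41 110 125  82  66  71  78  96 104 111 116 120 124 124  67
191  70  70  70  69  69  69  70  69  70  70  70  69  70  70  70  68  24  58 108 125 102  76  68  77  96 104 111 116 121  97  47
192  70  70  70  69  70  69  69  69  69  69  68  70  69  68  68  68  44  23  57  92 130 130 114  91  87  96 104 110 115  57  48
193  69  70  69  69  68  69  69  69  69  69  69  70  70  69  69  70  68  26  22  45  75  84  96  84  66  66  91 103  99  44  48
```

>>> move_arm(
  deltas=[
    {"linear": [-0.0004,0,0],"twist": [0,0,0]},
    {"linear": [-0.0008,0,0],"twist": [0,0,0]},
    {"linear": [-0.0008,0,0],"twist": [0,0,0]},
  ],
)

```text
t: 22.45
ee_pos: [0.5577, -0.1356, 0.0593]
orientation: [0.015, -3.141, 0.003]
ft_force: [-2.7, -2.0, 1.7]
finger_gap: -0.0002
finger_force: 1.5
```

```bash
python3 fm.py
```

```text
[-3.01735129 -1.14836137  1.56821061]
t 22.7 p [ 0.5578 -0.1356  0.0593] hd -179.47 F [-2.93 -0.51  0.86] gap 0.0001 q [-0.45  0.35  1.73 -0.    1.06 -2.03]
```

>>> move_arm(
  deltas=[
    {"linear": [-0.0004,0,0],"twist": [0,0,0]},
    {"linear": [-0.0008,0,0],"twist": [0,0,0]},
    {"linear": [-0.0008,0,0],"twist": [0,0,0]},
  ],
)

```text
t: 23.08
ee_pos: [0.5581, -0.1356, 0.0592]
orientation: [0.015, -3.14, 0.002]
ft_force: [-6.3, -1.9, 2.7]
finger_gap: 0.0002
finger_force: 2.9
```

```bash
python3 fm.py
```

```text
[-6.07104996 -1.28848963  2.737028  ]
t 23.32 p [ 0.5581 -0.1356  0.0592] hd -179.46 F [-5.2  -1.68  3.87] gap 0.0002 q [-0.45  0.35  1.73 -0.    1.06 -2.03]
```

Pad contact felt (3 → 6 N at the predicted place). Withdraw from the peg, then up.

>>> move_arm(
  deltas=[
    {"linear": [0.001,0,0],"twist": [0,0,0]},
    {"linear": [0.003,0,0],"twist": [0,0,0]},
    {"linear": [0.008,0,0],"twist": [0,0,0]},
    {"linear": [0.016,0,0],"twist": [0,0,0]},
    {"linear": [0.028,0,-0.005],"twist": [0,0,0]},
    {"linear": [0.045,0,-0.02],"twist": [0,0,0]},
    {"linear": [0.065,0,-0.05],"twist": [0,0,0]},
    {"linear": [0.09,0,-0.085],"twist": [0,0,0]},
    {"linear": [0.115,0,-0.12],"twist": [0,0,0]},
    {"linear": [0.14,0,-0.15],"twist": [0,0,0]},
    {"linear": [0.16,0,-0.17],"twist": [0,0,0]},
    {"linear": [0.16,0,-0.17],"twist": [0,0,0]},
  ],
)

```text
t: 24.82
ee_pos: [0.3987, -0.1373, 0.231]
orientation: [-0.013, 3.137, -0.007]
ft_force: [0.0, -0.4, -0.3]
finger_gap: -0.0
finger_force: 0.0
```

```bash
python3 - <<'E'
from h import *
st();p,d=optics.read_camera('top');g=cv2.cvtColor(p,cv2.COLOR_BGR2GRAY);c=optics.get_calibration('top')
o=cv2.cvtColor(np.load('top0.npz')['p'],cv2.COLOR_BGR2GRAY)
G=cv2.resize(g[135:205,215:310],None,fx=4,fy=4,interpolation=2)
C=cv2.HoughCircles(G,3,1.5,60,param1=80,param2=.5,minRadius=44,maxRadius=58) if 0 else cv2.HoughCircles(G,cv2.HOUGH_GRADIENT,1.5,40,param1=80,param2=20,minRadius=44,maxRadius=72)
for x,y,r in C[0][:4]:
    print('circle',x,y,r,ray(c,215+(x-1.5)/4,135+(y-1.5)/4,.054))
# bar: dark plate vs bright between pivot and peg
for v in range(170,196):print(v,' '.join(f'{x:3d}' for x in g[v,222:290:2]))
# unmoved things
for n,(u,v) in {'vial':(303,143),'spare':(179,208),'can':(339,192)}.items():
    print(n,cv2.absdiff(g,o)[v-14:v+14,u-14:u+14].max())
E
```

```text
t 24.82 p [ 0.3987 -0.1373  0.231 ] hd -179.54 F [ 0.   -0.43 -0.26] gap -0.0 q [-0.62 -0.27  2.   -0.    1.4  -2.2 ]
circle 174.75 125.25 64.55 [ 0.60453444 -0.11046958  0.054     ]
circle 147.75 57.75 49.4 [ 0.64351881 -0.09561603  0.054     ]
circle 125.25 132.75 47.9 [ 0.60067299 -0.08235849  0.054     ]
circle 110.25 18.75 52.4 [ 0.6663413  -0.07452002  0.054     ]
170  68  68  68  68  67  67  67  68  68  67  68 157 154 140 134 134 134 134 134 135 135 134 134 134 127 131 114  68  68  68  68  68  69  67
171  66  67  67  67  66  68  67  67  67  68  68 147 157 130 134 134 134 134 134 134 134 134 135 136 117 135  98  69  69  68  68  68  67  67
172  67  67  67  68  67  68  67  68  69  69  68 142 157 138 136 134 135 134 134 134 135 135 134 135 122 132  94  68  68  68  68  68  69  69
173  67  68  68  68  68  68  68  68  68  68  69 124 158 135 138 134 134 134 134 134 134 134 135 125 128 128  79  68  69  68  69  69  69  69
174  68  67  68  68  67  67  67  68  68  67  67 106 157 148 131 133 135 135 134 134 134 134 137 108 134 126  70  69  69  69  69  70  69  68
175  68  67  68  68  67  68
[... 2235 characters left out ...]
9  70  69  70  69  70  70  70  71  70  70  70  69  70  70  72  69  69  69  69  69  67  67  69  68  68  67  68  68  68
192  70  69  70  70  70  70  70  70  69  70  69  69  69  69  68  69  68  68  69  68  68  68  69  69  68  68  68  69  70  69  69  69  69  69
193  70  70  69  68  69  68  69  68  69  69  69  70  70  69  69  70  70  70  69  70  71  70  70  71  71  70  70  70  70  69  69  69  69  70
194  70  70  70  69  70  70  71  70  70  71  70  71  71  71  70  70  70  70  70  70  70  70  69  69  69  69  69  67  69  68  68  70  70  69
195  70  70  69  70  70  69  70  70  70  71  70  70  70  70  70  70  70  70  70  70  71  71  71  70  71  70  70  71  69  69  69  68  68  68
vial 10
spare 2
can 26
```

The arm lies straight across (row 181), pad (259,180) against the dish, peg at (271,179); vial and spare dish unmoved (the small difference at the can is its lighting).

```bash
python3 -c "
from bench import workorder
print(workorder.close_job())"
```

```text
the job is handed in; nothing more can be done
None
```

The job is handed in: the dish is home in the V-stop and the retaining arm's pad rests against it. Both contacts showed as a force rise, and the final top view agrees. In that view the vial and spare dish had not moved. The can's patch changed slightly, which I took for a shadow and did not check further.

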